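# Dim the light panel and hold the slides flush on it

## Robot

A 7-joint arm with a two-finger parallel gripper is mounted at the origin on the work surface. World frame = base frame: x ahead of the robot, y to its left, z up, the work surface at z = 0. Lengths are in m, angles in rad, forces in N, time in s.
With the tool pointing down it reaches from about 0.4 to 0.85 m from the base axis. Payload 10.4 kg.
Tool frame: the origin (TCP) lies on the centre line of the jaws, within the pads' length; the fingertips stand r.finger_overhang ahead of it and the grasp point (between the pads) lies 5 mm behind it (r.finger_overhang is the distance from the TCP to the fingertips, in m); z points along the fingers, y is the line along which they close (so a half turn about z gives the same grasp; the last joint's range is limited). The gripper opens to 87 mm and grips with 3 to 60 N. Pads are 19 mm wide; open, the fingers measure 117 mm over their backs; the gripper's body (75 mm by 190 mm) begins 51 mm behind the grasp point.
Start: joints at [1.3, 0.332, -0.065, 1.46, 0.022, 1.35, -0.088], TCP at [0.153, -0.606, 0.237] pointing down, gripper open.
Joint ranges: [-2.6, 2.6], [-0.5, 2.12], [-1.47, 1.34], [0.16, 2.42], [-1.27, 4.41], [0.06, 2.06], [-2.6, 2.6]. Speed limits (rad/s): [2.22, 2.22, 2.79, 2.79, 3.14, 3.14, 3.14].

## Interface

Orientations are given as a unit quaternion [x, y, z, w].
In Python, from bench import read_state, viewer, r gives the robot as it stands.
- The arm moves only by the tool carry_out, never from a script. Its argument "moves" is a list of rows, each a list of 6 numbers: the shift along the tool's x, y, z in units of 40 mm (1.0 is 40 mm), then the turn, a rotation vector about the tool's x, y, z in units of 8 degrees (1.0 is 8 degrees). A call has 1 to 20 rows; each row shifts and turns the commanded pose from where the row before left it, along the tool's axes as they then stand; what a row does not reach is not made up. A row lasts 1/8 s, in which the tool goes at most 62.5 mm and 10.7 degrees, less where a joint would pass 70% of its speed; a pose out of reach is approached as far as the arm can. A call is refused whole if a number of a shift passes 1 or a number of a turn 1, either way. A call with a gripper value outside its range is refused whole. "fingers" is the finger opening in mm, from 0 to 87, set as the call begins (left out, the last holds). The fingers move at their own pace and stop on an object; "force" is the grip in N (left out, the last holds). Time passes only in rows, so rows that do not move let the fingers close. It gives the time, the measured TCP pose, the force, the opening and the grip force at its end, in the units of the state.
- read_state(): the state, without advancing time (a new reading comes with each control period).
- viewer.camera(name): name is "scene" or "side" or "wrist"; returns a dict with "pixels" (480x640x3 uint8, red, green, blue), "range_z" (480x640 float32, m along the optical axis (not along the pixel's ray), 0 where there is no reading), "fx", "fy", "cx", "cy" (pixels), "xyz" and "orientation" of the camera in the world. Camera axes: x right, y down, z forward; pixel columns grow to the right and rows downward; lengths in m; the calibration is good to about 2 mm. A picture is of the moment at which its call begins.
- r.close_job(): hands the job in; it is judged then, once.
The state is a dict: "time": time; "joint_positions": joint angles; "joint_vel": joint speeds; "joint_torque": joint torques, N m; "ee_pos": TCP position; "eef_rot": TCP orientation; "ft_force": force on the tool from outside, world axes, zero at the start; "torque": the same for the moment, N m; "width": finger opening in m; "grip_force": force on a finger pad.
Only numpy, scipy, OpenCV 4.12 (cv2) and the standard library are available. Lean on these libraries where they do the work, as an engineer would, in place of code of your own. Each camera call takes 0.05 s, during which the arm holds its last target. There are 200 camera calls.

## Task

First slide the dimmer's grip along its track until it is level with the little steel clip. Then pick up the slide carrier by its grip, tilt it to match the sloping light panel and hold it flush there, its long side level and in the middle of the panel, pressed gently so that the panel gives a millimetre or two on its springs, ready for copying the slides. Finish while still gripping and pressing it there, without letting go, and leave the dimmer at the clip and everything else on the cart where it is.

Things in the scene. Friction and masses are not known exactly. Their poses are not given: they have to be found in the camera images.
- dimmer (a joint): Dimmer setting: the slider grip's travel in m along its track, 0 to 0.12; it grows towards the +y axis of dimmer_base. It slides stiffly (about 1.5 N) and stays where it is left.
- dimmer_base: Dimmer housing fixed to the cart: low aluminium bar 40 wide (its x), 170 long (its y, the track direction), 14 high; origin at the centre of its underside. The slider grip stands on it at x = 0, y = -60 mm + travel.
- dimmer_top (a point): Centre of the top of the dimmer's slider grip, an upright black block 28 (x, across the track) x 20 (y, along it) x 40 high, its foot 14.5 above the cart and its top 54.5 above; axes as dimmer_base.
- clip_mark (a point): Point on the middle line of the dimmer's track, at the top of the housing (14 above the cart), level with the little dark steel clip (a tongue 8 wide, top 16.5 above the cart, pointing out 25 beyond the housing) that sits on the +x edge of the housing and marks the wanted setting; axes as dimmer_base. The grip is at the mark when its centre is abreast of this point along the track (same y in the housing's axes). The clip is fixed.
- carrier_grip (a point): Centre of the slide carrier's grip, 26 above the carrier's flat underside. The carrier is a loose grey frame plate 60 (x) x 142 (y) x 6 thick carrying two white-mounted slides, with an upright grip block 36 (x) x 20 (y) x 40 high in its middle (6 to 46 above the underside); z points away from the underside. About 0.1 to 0.17 kg; lies flat on the cart at the start. The same either way round.
- panel_face (a point): Centre of the upper face of the white light panel plate, 140 (x, up the slope) x 210 (y, level) x 7 thick; z points out of the face. The face slopes up away from the robot (turned up to 17 degrees to either side) by 13 to 32 degrees, a different angle each time, set by a stiff hinge that does not yield to normal pressing. The plate floats on springs along its own z: it begins to give at about 2.5 to 3 N, then 1 mm for every 1.5 N, and stops after 8 mm.
- panel: The same light panel plate, origin at the centre of its underside, 7 below the face; axes as panel_face.
- carrier: The same slide carrier, origin at the centre of its flat underside; axes as carrier_grip.
- stand: Aluminium stand of the light panel, fixed to the cart: foot 170 (x) x 252 (y) x 12 high, side posts with black knobs at y = +/-122 (out to 138) up to 98 high, the panel's tilt axle 85 above the cart, along y between them; origin at the centre of its underside.
- stamp: Pale wooden stamp block, 40 x 65 x 39 high; not part of the job, leave it where it is. Origin at the centre of its underside.
- punch: Blue hole punch with a black foot, 100 x 120 x 75 high; not part of the job, leave it where it is. Origin at the centre of its underside.
- tape: Black tape dispenser, 150 x 60 x 90 high; not part of the job, leave it where it is. Origin at the centre of its underside.
- cup: Stainless pencil cup with pencils, 78 across, cup 100 and pencils up to 180 high; not part of the job, leave it where it is. Origin at the centre of its underside.
- stapler: Grey stapler, 150 x 36 x 58 high; not part of the job, leave it where it is. Origin at the centre of its underside.
- slidebox: Clear box of slides with a grey lid, 112 x 62 x 59 high; not part of the job, leave it where it is. Origin at the centre of its underside.
There are look-alikes about, which are no part of the job. Leave any purple or yellow look-alike of the dimmer_base alone.

How it is judged:
By the outcome, as a careful person would: the job done as asked, in the order asked, and still so for the second after the job is handed in, while the arm keeps its last pose, push and grip.
It also fails if it takes over 58 s, if anything falls off the work surface, if the arm or the gripper's body presses on something with over 40 N, if the wrist force passes 120 N, or if a joint passes its speed limit or range.

## Working session

There is one attempt and no reset: what is moved stays moved. The work goes in short steps, Python scripts to look and compute and a tool call to move; the robot and the scene stay as the last step left them, time stands still between calls to the robot, and variables do not carry over. Pictures are saved under pics/ and viewed, at most 10 in all, crops included, and the job is handed in when it is done.

Besides the shell and the picture viewer there is one more tool, called after "Emit:" as a command line: name --pt "numbers of a row" for each row, then --argument value for the rest. carry_out: Moves the arm, as the interface text tells. Its arguments: {"type":"object","properties":{"moves":{"type":"array","items":{"type":"array","items":{"type":"number"}}},"fingers":{"type":"number"},"force":{"type":"number"}},"required":["moves"]}

```bash
mkdir -p pics
cat > h.py <<'E'
import numpy as np, cv2
from scipy.spatial.transform import Rotation as R
from bench import read_state, viewer, r
def cam(n):
    c=viewer.camera(n); np.savez(f'/tmp/{n}.npz',**c); return c
def load(n): return dict(np.load(f'/tmp/{n}.npz'))
def cloud(c):
    v,u=np.mgrid[:480,:640]; z=c['range_z']
    p=np.stack([(u-c['cx'])/c['fx']*z,(v-c['cy'])/c['fy']*z,z],-1)
    return p@R.from_quat(c['orientation']).as_matrix().T+c['xyz']
def ray(c,u,v,h):
    d=R.from_quat(c['orientation']).as_matrix()@np.array([(u-c['cx'])/c['fx'],(v-c['cy'])/c['fy'],1])
    return c['xyz']+d*(h-c['xyz'][2])/d[2]
def save(c,n): cv2.imwrite(f'pics/{n}.png',c['pixels'][...,::-1])
E
python3 - <<'E'
from h import *
for n in('scene','side'):
    c=cam(n); save(c,n+'0'); print(n,c['xyz'],R.from_quat(c['orientation']).as_matrix()[:,2],c['fx'],c['pixels'].shape)
s=read_state(); print(s['ee_pos'],s['eef_rot'],r.finger_overhang,s['ft_force'],s['time'])
E
```

```text
scene [1.20916316 0.65718253 1.14543788] [-0.45979523 -0.52615941 -0.71536328] 521.7811408754524 (480, 640, 3)
side [-0.23272158  0.71955405  0.88941959] [ 0.56523829 -0.60050954 -0.5655917 ] 525.5139321397055 (480, 640, 3)
[ 0.15319686 -0.60559036  0.2358413 ] [ 9.92333305e-01  1.23588834e-01 -1.11017872e-04 -6.31832329e-04] 0.014 [-0.01584222  1.2714552  -0.52297703] 0.1
```

View pics/scene0.png

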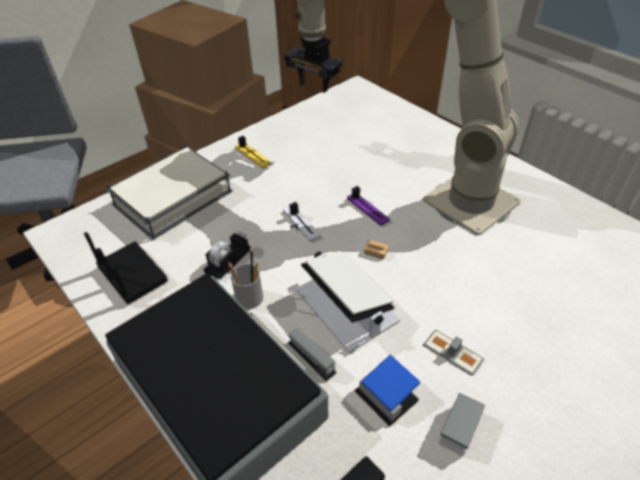

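View pics/side0.png

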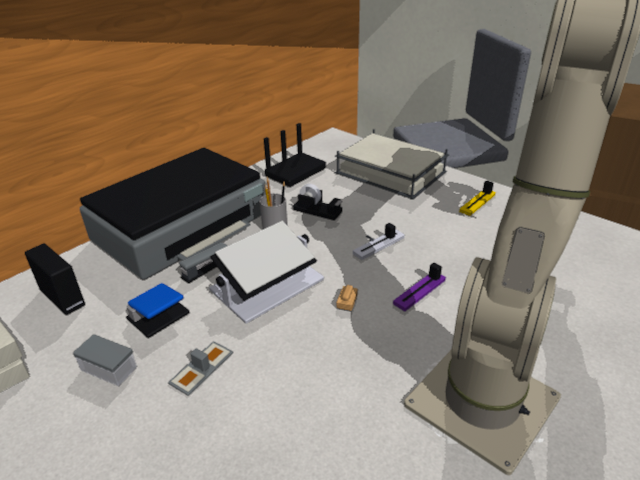

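The scene view shows three dimmer-like bars: yellow (253,153), purple (368,205) and plain aluminium (300,220; side 380,243). The aluminium one is the dimmer. The carrier is at scene (455,350) / side (200,366), and the panel at scene (350,285) / side (265,258). Next is a close crop to confirm this, along with measurements.

Run:
```python
from h import *
a=load('side');b=load('scene')
f=lambda c,x,y,w,h:cv2.resize(c['pixels'][y:y+h,x:x+w,::-1],(400,300),interpolation=cv2.INTER_CUBIC)
cv2.imwrite('pics/crop1.png',np.vstack([np.hstack([f(a,340,212,80,60),f(b,265,190,80,60)]),np.hstack([f(a,150,330,100,75),f(b,405,315,100,75)])]))
for n,c in(('side',a),('scene',b)):
    P=cloud(c); print(n,'table z',np.median(P[(abs(P[...,2])<.02)][:,2]))
    # panel: white face
    for (u,v) in ([(265,258),(240,262),(290,250)] if n=='side' else [(350,285),(330,270),(370,295)]): print(u,v,P[v,u].round(4))
    for (u,v) in ([(380,243),(390,231),(200,366),(200,352)] if n=='side' else [(300,222),(294,208),(440,342),(455,343)]): print(u,v,P[v,u].round(4))
```

```text
side table z -0.0015456870507403742
265 258 [0.5829 0.0484 0.0999]
240 262 [0.6114 0.1048 0.1059]
290 250 [ 0.564  -0.0206  0.0953]
380 243 [ 0.4746 -0.2889  0.0136]
390 231 [ 0.4666 -0.3235  0.0407]
200 366 [0.4891 0.3343 0.0189]
200 352 [0.4999 0.3216 0.0442]
scene table z 0.0010466870708631948
350 285 [0.6043 0.0552 0.1105]
330 270 [ 0.6122 -0.0123  0.1178]
370 295 [0.5841 0.1077 0.1013]
300 222 [ 0.4901 -0.2884  0.0182]
294 208 [ 0.4805 -0.3274  0.0453]
440 342 [0.5059 0.2872 0.0106]
455 343 [0.5019 0.325  0.0445]
```

View pics/crop1.png

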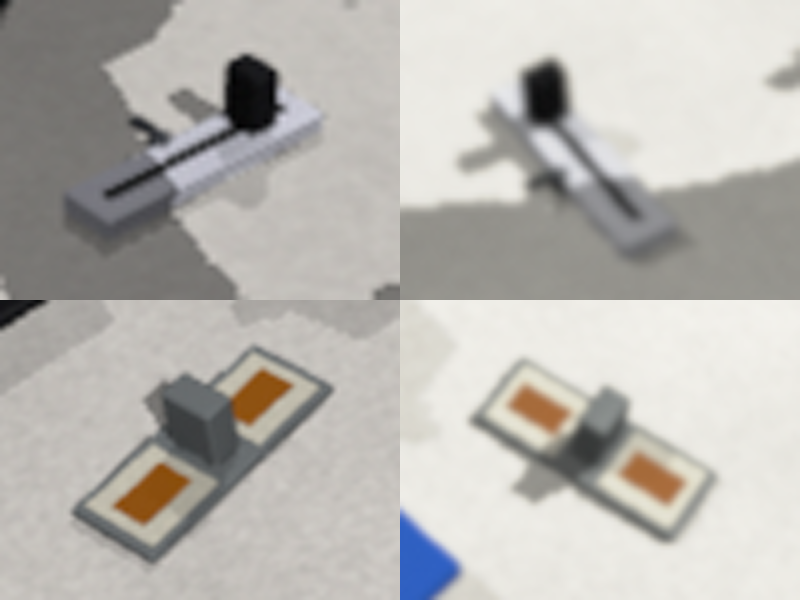

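The crop confirms the aluminium dimmer. Its black grip is near the far end at side (390,231), and the dark clip tongue is at side (370,238) / scene (294,226). The carrier has two slides and its grip in the middle. Now I'll measure everything.

```bash
cat >> h.py <<'E'
def rect(P,m):
    q=(P[m][:,:2]*1000).astype(np.float32); (c,s,a)=cv2.minAreaRect(q); return np.round(c,1),np.round(s,1),round(a,1),len(q)
def plane(q):
    for _ in range(5):
        c=q.mean(0); n=np.linalg.svd(q-c,full_matrices=False)[2][2]; n*=np.sign(n[2]); d=(q-c)@n
        q=q[abs(d)<2.5*d.std()+1e-4]
    return c,n,d.std()
E
python3 - <<'E'
from h import *
for n in('side','scene'):
    c=load(n);P=cloud(c);px=c['pixels'].astype(int);off={'side':-.0015,'scene':.001}[n];P[...,2]-=off
    x,y,z=P[...,0],P[...,1],P[...,2]; hsv=cv2.cvtColor(c['pixels'],cv2.COLOR_RGB2HSV)
    near=(abs(x-.48)<.1)&(abs(y+.28)<.13)
    print(n,'housing',rect(P,near&(z>.009)&(z<.02)))
    print(' griptop',rect(P,near&(z>.05)&(z<.06)),' grip',P[near&(z>.03)].mean(0))
    nc=(np.hypot(x-.5,y-.325)<.09)
    print(' carrier',rect(P,nc&(z>.003)&(z<.01)),'top',rect(P,nc&(z>.042)))
    m=(abs(x-.59)<.13)&(abs(y-.05)<.13)&(z>.05)&(hsv[...,2]>200)&(hsv[...,1]<40)
    m=cv2.erode(m.astype(np.uint8),np.ones((5,5)))>0
    cc,nn,s=plane(P[m]); print(' panel n',nn.round(3),'tilt',np.degrees(np.arccos(nn[2])).round(2),'yaw',np.degrees(np.arctan2(-nn[1],-nn[0])).round(2),s,m.sum())
    mm=(abs(x-.59)<.14)&(abs(y-.05)<.16)&(abs((P-cc)@nn)<.003)&(z>.03)
    mm=cv2.morphologyEx(mm.astype(np.uint8),cv2.MORPH_OPEN,np.ones((3,3)))>0
    ey=np.cross([0,0,1],-nn*[1,1,0]);ey/=np.linalg.norm(ey); ex=np.cross(ey,nn)
    q=np.stack([(P[mm]-cc)@ex,(P[mm]-cc)@ey],1)*1000; rr=cv2.minAreaRect(q.astype(np.float32))
    print(' panel rect',rr,(cc+ex*rr[0][0]/1e3+ey*rr[0][1]/1e3).round(4),ex.round(3),ey.round(3))
    u,v={'side':(370,238),'scene':(294,226.4)}[n]; print(' clip',ray(c,u,v,.0165).round(4))
E
```

```text
side housing (array([ 491. , -295.3]), array([173.4,  68.2]), 80.2, 489)
 griptop (array([ 472. , -335.2]), array([20.2, 26.6]), 74.0, 38)  grip [ 0.47084423 -0.33000703  0.04538172]
 carrier (array([496.6, 326.9]), array([176.4, 160.1]), 70.4, 1202) top (array([497. , 326.4]), array([36.6, 21.5]), 10.8, 120)
 panel n [-0.354  0.041  0.934] tilt 20.9 yaw -6.52 0.002061077208252214 2671
 panel rect ((-2.7219085693359375, -1.2680587768554688), (210.67660522460938, 141.46240234375), 89.28466796875) [0.589  0.0391 0.1034] [ 0.928 -0.106  0.357] [ 0.114  0.994 -0.   ]
 clip [ 0.5091 -0.2867  0.0165]
scene housing (array([ 506. , -296.2]), array([175.8,  92.4]), 79.8, 425)
 griptop (array([ 474.8, -333.6]), array([18.9, 26. ]), 82.4, 34)  grip [ 0.47713755 -0.33238038  0.04626904]
 carrier (array([502.1, 325.3]), array([175. , 170.4]), 78.0, 1104) top (array([498.6, 325.3]), array([35.6, 20.6]), 8.9, 95)
 panel n [-0.361  0.042  0.932] tilt 21.33 yaw -6.64 0.001461436387993387 1746
 panel rect ((-3.1014328002929688, -3.3127059936523438), (141.30538940429688, 210.81942749023438), 0.3916059732437134) [0.592  0.0385 0.1055] [ 0.925 -0.108  0.364] [ 0.116  0.993 -0.   ]
 clip [ 0.5155 -0.2871  0.0165]
```

Emit:
carry_out --pt "0 0 0 0 0 1" --pt "0 0 0 0 0 1" --pt "0 0 0 0 0 1" --pt "0.7 -0.87 0.09 0 0 0" --pt "0.7 -0.87 0.09 0 0 0" --pt "0.7 -0.87 0.09 0 0 0" --pt "0.7 -0.87 0.09 0 0 0" --pt "0.7 -0.87 0.09 0 0 0" --pt "0.7 -0.87 0.09 0 0 0" --pt "0.7 -0.87 0.09 0 0 0" --pt "0.7 -0.87 0.09 0 0 0" --pt "0.7 -0.87 0.09 0 0 0" --pt "0.7 -0.87 0.09 0 0 0" --pt "0 0 0 0 0 0" --pt "0 0 0 0 0 0" --fingers 60 --force 15

```text
time: 1.98
ee_pos: [0.4879, -0.3112, 0.2002]
eef_rot: [0.996, -0.086, -0.0, 0.0]
ft_force: [-0.2, -0.2, -0.7]
width: 0.0598
grip_force: 0.0
```

Run:
```python
from h import *
c=cam('wrist'); save(c,'w1'); s=read_state(); print(s['time'],s['ee_pos'],R.from_quat(s['eef_rot']).as_matrix().round(3)); print(c['xyz'],c['fx'])
```

```text
2.025 [ 0.4875327  -0.31175012  0.2003531 ] [[ 0.985 -0.172 -0.001]
 [-0.172 -0.985 -0.   ]
 [-0.001  0.001 -1.   ]]
[ 0.56653661 -0.32459185  0.34832558] 336.7764498546771
```

View pics/w1.png

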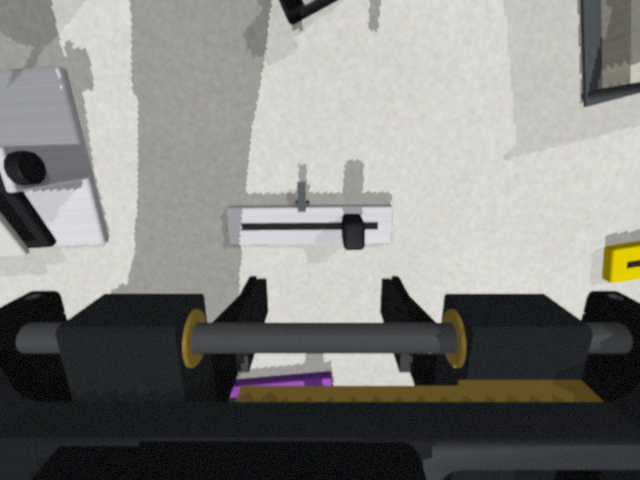

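Wrist view: the housing spans u 228–392, v 206–246, the clip tongue is at (302,195), and the grip at (353,232).

Run:
```python
from h import *
c=load('wrist');P=cloud(c);g=cv2.cvtColor(c['pixels'],cv2.COLOR_RGB2GRAY).astype(float);z=P[...,2]
print(c['pixels'][195,296:309].mean(1).round(), c['pixels'][188:204,302].mean(1).round(), c['pixels'][230,338:368].mean(1).round())
print('z',z[225,260],z[232,353],z[120,200])
win=np.zeros(z.shape,bool);win[195:255,215:405]=1
m=win&(z>.009)&(z<.02);m[:206]=0;print('housing',rect(P,m))
top=win&(z>.05);print('top',rect(P,top),P[top].mean(0))
for v in range(183,206,3):
    row=g[v,290:315]; w=np.clip(np.median(row)-25-row,0,None); print(v,row.min(), (290+(w*np.arange(25)).sum()/(w.sum()+1e-9)).round(2))
k=win&(g<60);k[:213]=0;k[:,:340]=0;ys,xs=np.nonzero(k);print(xs.min(),xs.max(),ys.min(),ys.max())
for u,v in((302,195),(302,185),(302,206)): print(ray(c,u,v,.0165).round(4))
for u,v in((228,206),(392,206),(392,246),(228,246)): print(ray(c,u,v,.014 if v<240 else .014).round(4))
```

```text
[140. 126. 107.  97.  96.  96.  95.  98. 100. 116. 142. 150. 152.] [ 97.  96. 100.  96.  94.  95.  96.  95.  96.  97.  96.  97.  97.  95.
  98.  95.] [171. 172. 165. 129.  72.  36.  26.  33.  40.  43.  49.  47.  45.  43.
  51.  46.  44.  42.  46.  45.  44.  41.  44.  41.  40.  40. 102. 170.
 194. 200.]
z 0.014345920276609803 0.053997210360412606 -0.0005157334540958347
housing (array([ 483.2, -294.6]), array([170.3,  40.8]), 79.8, 5537)
top (array([ 514.5, -336.1]), array([104.2,  22.4]), 0.4, 650) [ 0.48377599 -0.33541443  0.07628883]
183 95.0 301.33
186 93.0 301.2
189 95.0 301.09
192 94.0 301.07
195 94.0 301.2
198 93.0 300.76
201 68.0 306.67
204 86.0 290.0
340 376 214 248
[ 0.5152 -0.2935  0.0165]
[ 0.5248 -0.2954  0.0165]
[ 0.5043 -0.2914  0.0165]
[ 0.5166 -0.2177  0.014 ]
[ 0.4883 -0.3805  0.014 ]
[ 0.446  -0.3757  0.014 ]
[ 0.4754 -0.2069  0.014 ]
```

Emit:
carry_out --pt "-0.19 0.62 0 0 0 0" --pt "0 0 0.8 0 0 0" --pt "0 0 0.8 0 0 0" --pt "0 0 0.8 0 0 0" --pt "0 0 0.8 0 0 0" --pt "0 0 0.5 0 0 0" --pt "0 0 0.4 0 0 0" --pt "0 0 0 0 0 0" --pt "0 0 0 0 0 0"

```text
time: 3.15
ee_pos: [0.4773, -0.3343, 0.0375]
eef_rot: [0.996, -0.085, 0.001, 0.0]
ft_force: [0.0, 0.1, 0.0]
width: 0.06
grip_force: 0.0
```

Emit:
carry_out --pt "0 0 0 0 0 0" --pt "0 0 0 0 0 0" --pt "0 0 0 0 0 0" --pt "0 0 0 0 0 0" --pt "0 0 0 0 0 0" --pt "0 0 0 0 0 0" --fingers 0 --force 12

```text
time: 3.9
ee_pos: [0.4767, -0.3342, 0.0367]
eef_rot: [0.996, -0.085, 0.0, 0.0]
ft_force: [-1.2, -0.8, 1.0]
width: 0.02
grip_force: 12.0
```

Run:
```python
from h import *
c=cam('wrist'); save(c,'w2'); s=read_state(); print(s['time'],s['ee_pos'],R.from_quat(s['eef_rot']).as_matrix().round(3),s['ft_force'],s['width'],s['grip_force'])
```

```text
3.95 [ 0.4767083  -0.33413466  0.03665065] [[ 0.985 -0.17   0.   ]
 [-0.17  -0.985 -0.   ]
 [ 0.     0.    -1.   ]] [-0.26524844 -2.19012358 -0.79928356] 0.019885868657886746 11.999957452062517
```

View pics/w2.png

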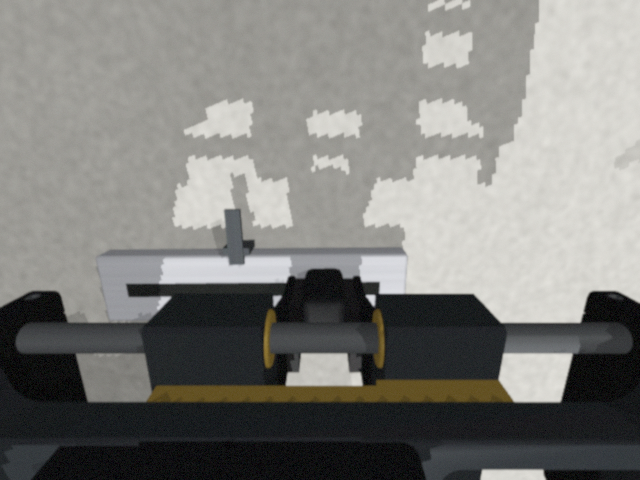

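The fingers hold the grip (20 mm opening). The clip tongue runs from (233,210) to (236,263), a close view that lets me work out the distance to slide.

Run:
```python
from h import *
c=load('wrist');s=read_state();t=np.array([.174,.985,0]);t=np.array([np.cos(np.radians(79.8)),np.sin(np.radians(79.8)),0])
px=c['pixels'].mean(2)
print(px[220,222:248].round(),px[235,222:248].round(),px[258,224:250].round())
P=cloud(c)
for u,v in((233.5,215),(234.5,230),(235.5,245),(236.5,260)):
    p=ray(c,u,v,.0165);print(p.round(4),'along',((p-s['ee_pos'])@t).round(4),P[v,int(u)].round(4))
a,b=ray(c,98,253,.014),ray(c,407,250,.014);print(a,b,np.degrees(np.arctan2(*(a-b)[[1,0]])),np.linalg.norm(a-b), ((a+b)/2-s['ee_pos'])@t)
```

```text
[207. 207. 183. 137. 103.  94.  94.  96.  94.  96.  99.  96.  98.  98.
  98. 100.  93.  92.  82. 114. 144. 155. 156. 155. 155. 153.] [126. 127. 127. 123. 112. 100. 100.  98.  96.  94.  97.  96.  98.  98.
  96.  98.  97.  98.  93.  87. 105. 136. 148. 149. 149. 148.] [203. 201. 192. 180. 149. 115. 100.  97.  97.  97.  97.  97. 100.  98.
  99.  97.  97.  98.  93.  88. 135. 187. 203. 206. 208. 207.]
[ 0.5252 -0.2953  0.0165] along 0.0468 [ 0.5254 -0.2952  0.0169]
[ 0.5174 -0.2939  0.0165] along 0.0468 [ 0.5175 -0.2936  0.0164]
[ 0.5094 -0.2924  0.0165] along 0.0469 [ 0.5093 -0.292   0.0161]
[ 0.5011 -0.2908  0.0165] along 0.047 [ 0.5008 -0.2902  0.0155]
[ 0.51696343 -0.21761748  0.014     ] [ 0.49023943 -0.3813572   0.014     ] 80.73047088962522 0.16590620278789017 0.03886209542257913
```

Emit:
carry_out --pt "0 -0.235 0 0 0 0" --pt "0 -0.235 0 0 0 0" --pt "0 -0.235 0 0 0 0" --pt "0 -0.235 0 0 0 0" --pt "0 -0.235 0 0 0 0" --pt "0 0 0 0 0 0" --pt "0 0 0 0 0 0" --pt "0 0 0 0 0 0"

```text
time: 4.95
ee_pos: [0.4847, -0.2863, 0.0366]
eef_rot: [0.996, -0.085, -0.0, -0.001]
ft_force: [-5.1, 2.4, 6.7]
width: 0.0202
grip_force: 12.0
```

Run:
```python
from h import *
s=read_state();c=cam('wrist');t=np.array([np.cos(np.radians(80.2)),np.sin(np.radians(80.2)),0])
print(s['ee_pos'],s['ft_force'],s['width'],(s['ee_pos']-[0.4767083,-0.33413466,0.03665065])@t)
px=c['pixels'].mean(2)
for v in(215,225,235,245,255):
    k=np.nonzero(px[v,270:370]<118)[0]+270;print(v,k.min(),k.max(),len(k),((ray(c,np.median(k),v,.0165)-s['ee_pos'])@t).round(4))
```

```text
[ 0.48466045 -0.28628276  0.03657247] [-5.07713088  2.39535796  6.74866325] 0.020231964404977376 0.04850717349621716
215 319 334 16 -0.001
225 319 334 16 -0.001
235 319 334 16 -0.001
245 314 339 26 -0.001
255 312 335 24 0.0006
```

Emit:
carry_out --pt "0 0.03 0 0 0 0" --pt "0 0 0 0 0 0" --pt "0 0 0 0 0 0" --pt "0 0 0 0 0 0"

```text
time: 5.5
ee_pos: [0.4844, -0.2877, 0.0366]
eef_rot: [0.996, -0.085, -0.0, -0.0]
ft_force: [-4.7, 1.9, 7.2]
width: 0.0198
grip_force: 12.0
```

Run:
```python
from h import *
s=read_state();c=cam('wrist');t=np.array([np.cos(np.radians(80.2)),np.sin(np.radians(80.2)),0])
print(s['ee_pos'],s['ft_force'],s['width'])
px=c['pixels'].mean(2)
for v in(215,225,235):
    k=np.nonzero(px[v,270:370]<118)[0]+270;print(v,k.min(),k.max(),len(k),((ray(c,np.median(k),v,.0165)-s['ee_pos'])@t).round(4))
```

```text
[ 0.48442687 -0.28765718  0.03657799] [-4.71094842  1.93811804  7.19241307] 0.0198395339227252
215 317 331 15 0.0003
225 317 331 15 0.0003
235 317 331 15 0.0003
```

Emit:
carry_out --pt "0 0 0 0 0 0" --pt "0 0 0 0 0 0" --pt "0 0 0 0 0 0" --pt "0 0 0 0 0 0" --pt "0 0 -0.5 0 0 0" --pt "0 0 -1 0 0 0" --pt "0 0 -1 0 0 0" --pt "0 0 -1 0 0 0" --pt "0 0 -1 0 0 0" --pt "0 0 0 0 0 0" --pt "0 0 0 0 0 0" --fingers 50

```text
time: 6.92
ee_pos: [0.4843, -0.2886, 0.216]
eef_rot: [0.996, -0.085, -0.0, -0.0]
ft_force: [0.1, -0.8, 0.7]
width: 0.0501
grip_force: 0.0
```

Run:
```python
from h import *
c=cam('wrist');P=cloud(c);z=P[...,2];s=read_state();print(s['ee_pos'],s['ft_force'],s['time'])
t=np.array([np.cos(np.radians(80.2)),np.sin(np.radians(80.2)),0]);x,y=P[...,0],P[...,1]
near=np.hypot(x-.484,y+.287)<.03
m=near&(z>.05)&(z<.058);print('top',rect(P,m),(rect(P,m)[0]/1e3)@t[:2])
m=near&(z>.03)&(z<.058);print('grip',rect(P,m))
px=c['pixels'].mean(2);m=(abs(x-.515)<.008)&(abs(y+.293)<.02)&(z>.01)&(z<.022)&(px<125)
print('clip',P[m].mean(0),m.sum(),P[m].mean(0)@t)
v,u=np.nonzero(m);print(u.min(),u.max(),v.min(),v.max())
save(c,'w3')
```

```text
[ 0.48405875 -0.2884881   0.21545165] [ 0.12680563  0.71114424 -1.0551167 ] 6.975
top (array([ 484.6, -286.4]), array([19.1, 27.4]), 80.6, 554) -0.19973729882981217
grip (array([ 484.6, -286.4]), array([19.4, 27.4]), 79.7, 642)
clip [ 0.51446721 -0.29176519  0.0163195 ] 134 -0.19994051936651847
317 328 178 194
```

View pics/w3.png

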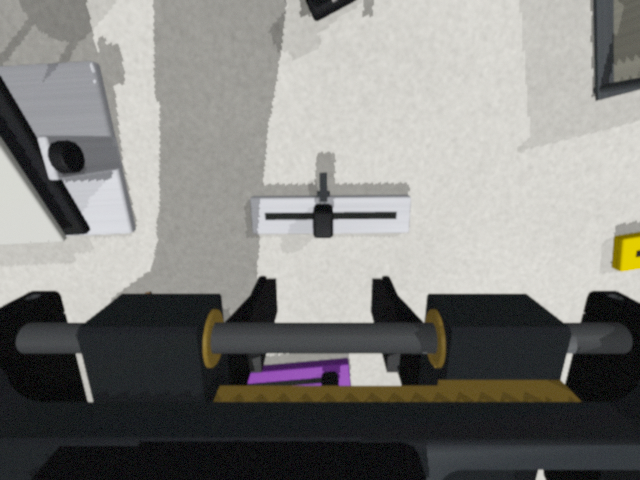

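The dimmer grip is level with the clip, about 0.2 mm off along the track: grip at (323,220), clip at (323,186). Now on to the carrier.

Emit:
carry_out --pt "0 0 0 0 0 -0.82" --pt "0 0 0 0 0 -0.82" --pt "0 0 0 0 0 -0.82" --pt "0.176 -0.887 -0.1 0 0 0" --pt "0.176 -0.887 -0.1 0 0 0" --pt "0.176 -0.887 -0.1 0 0 0" --pt "0.176 -0.887 -0.1 0 0 0" --pt "0.176 -0.887 -0.1 0 0 0" --pt "0.176 -0.887 -0.1 0 0 0" --pt "0.176 -0.887 -0.1 0 0 0" --pt "0.176 -0.887 -0.1 0 0 0" --pt "0.176 -0.887 0 0 0 0" --pt "0.176 -0.887 0 0 0 0" --pt "0.176 -0.887 0 0 0 0" --pt "0.176 -0.887 0 0 0 0" --pt "0.176 -0.887 0 0 0 0" --pt "0.176 -0.887 0 0 0 0" --pt "0.176 -0.887 0 0 0 0" --pt "0.176 -0.887 0 0 0 0" --pt "0.176 -0.887 0 0 0 0"

```text
time: 9.48
ee_pos: [0.4987, 0.3268, 0.2471]
eef_rot: [0.996, 0.086, -0.001, 0.0]
ft_force: [1.4, -0.1, -0.0]
width: 0.05
grip_force: 0.0
```

Emit:
carry_out --pt "0 0 0.5 0 0 0" --pt "0 0 0.5 0 0 0" --pt "0 0 0 0 0 0" --pt "0 0 0 0 0 0"

```text
time: 9.98
ee_pos: [0.4994, 0.3253, 0.2087]
eef_rot: [0.996, 0.085, 0.0, 0.0]
ft_force: [-0.1, 0.3, 0.8]
width: 0.0498
grip_force: 0.0
```

Run:
```python
from h import *
c=cam('wrist');save(c,'w4');P=cloud(c);x,y,z=np.moveaxis(P,-1,0);s=read_state();M=R.from_quat(s['eef_rot']).as_matrix();print(s['ee_pos'],M.round(3),s['time'])
near=np.hypot(x-.498,y-.326)<.03
k=rect(P,near&(z>.04)&(z<.05));print('top',k)
k2=rect(P,(np.hypot(x-.498,y-.326)<.085)&(z>.003)&(z<.05));print('all',k2)
print('shift tool',(M.T@(np.r_[k[0]/1e3,.031]-s['ee_pos'])/.04).round(2),'yaw tool y',np.degrees(np.arctan2(M[1,1],M[0,1])))
```

```text
[0.49948252 0.32557877 0.20914364] [[ 0.985  0.171  0.001]
 [ 0.171 -0.985  0.   ]
 [ 0.001  0.    -1.   ]] 10.025
top (array([500.4, 325.5]), array([35., 20.]), 9.3, 762)
all (array([499.7, 325.5]), array([ 60.5, 142. ]), 8.9, 7298)
shift tool [0.02 0.01 4.45] yaw tool y -80.1814363708253
```

View pics/w4.png

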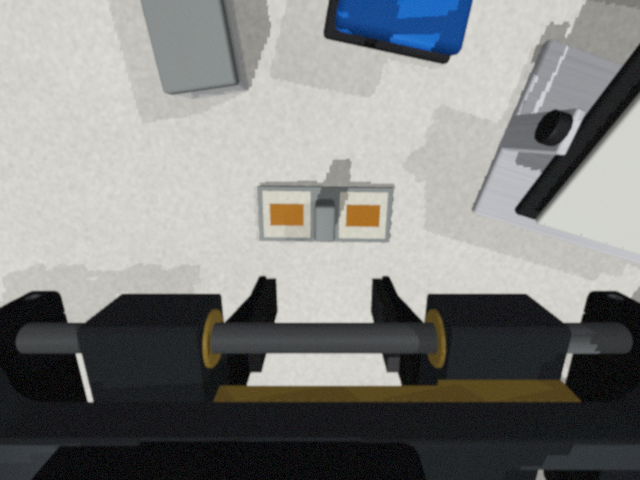

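The wrist view shows the carrier centred at (325,213) under the jaws with its grip at (325,220), so I'll descend and grasp.

Emit:
carry_out --pt "0.02 0 0.8 0 0 0.1" --pt "0 0 0.8 0 0 0" --pt "0 0 0.8 0 0 0" --pt "0 0 0.8 0 0 0" --pt "0 0 0.7 0 0 0" --pt "0 0 0.4 0 0 0" --pt "0 0 0.25 0 0 0" --pt "0 0 0 0 0 0" --pt "0 0 0 0 0 0"

```text
time: 11.15
ee_pos: [0.5003, 0.3266, 0.0275]
eef_rot: [0.997, 0.079, 0.001, -0.0]
ft_force: [-0.4, 0.4, -0.6]
width: 0.0501
grip_force: 0.0
```

Emit:
carry_out --pt "0 0 0 0 0 0" --pt "0 0 0 0 0 0" --pt "0 0 0 0 0 0" --pt "0 0 0 0 0 0" --pt "0 0 0 0 0 0" --pt "0 0 0 0 0 0" --fingers 0 --force 40

```text
time: 11.9
ee_pos: [0.4999, 0.326, 0.0266]
eef_rot: [0.997, 0.079, 0.0, 0.0]
ft_force: [-1.1, -1.9, 2.0]
width: 0.0199
grip_force: 40.0
```

Run:
```python
from h import *
s=read_state();M=R.from_quat(s['eef_rot']).as_matrix();print(s['ee_pos'],M.round(3),s['width'],s['ft_force'])
```

```text
[0.49988545 0.32596954 0.02658394] [[ 0.988  0.158  0.   ]
 [ 0.158 -0.988 -0.   ]
 [ 0.     0.    -1.   ]] 0.019864894710333522 [-1.08716732 -1.94739287  1.96848837]
```

Emit:
carry_out --pt "0 0 -0.2 0 0 0" --pt "0 0 -0.5 0 0 0" --pt "0 0 -0.9 0 0 0" --pt "0 0 -0.9 0 0 0" --pt "0 0 -0.9 0 0 0" --pt "0 0 -0.9 0 0 0" --pt "0 0 -0.7 0 0 0" --pt "0 0 0 0 0 0.98" --pt "0 0 0 0 0 0.98" --pt "0 0.7 0 0 0 0" --pt "0 0.7 0 0 0 0" --pt "0 0.7 0 0 0 0" --pt "0 0.7 0 0 0 0" --pt "0 0.7 0 0 0 0" --pt "0 0.7 0 0 0 0" --pt "0 0.7 0 0 0 0" --pt "0 0.7 0 0 0 0" --pt "0 0.7 0 0 0 0" --pt "0 0.57 0 0 0 0"

```text
time: 14.28
ee_pos: [0.468, 0.0527, 0.2279]
eef_rot: [0.998, -0.057, 0.001, 0.0]
ft_force: [0.4, 0.3, -2.0]
width: 0.02
grip_force: 40.0
```

Emit:
carry_out --pt "0 0 0 0 0 0" --pt "0 0 0 0 0 0" --pt "0 0 0 0 0 0"

```text
time: 14.65
ee_pos: [0.4682, 0.0543, 0.2269]
eef_rot: [0.998, -0.057, 0.0, -0.0]
ft_force: [0.4, 0.9, -1.2]
width: 0.0193
grip_force: 40.0
```

Run:
```python
from h import *
c=cam('wrist');save(c,'w5');P=cloud(c);x,y,z=np.moveaxis(P,-1,0);s=read_state();M=R.from_quat(s['eef_rot']).as_matrix();print(s['ee_pos'],M.round(3),s['time'],s['width'],s['ft_force'])
hsv=cv2.cvtColor(c['pixels'],cv2.COLOR_RGB2HSV)
m=(abs(x-.59)<.07)&(abs(y-.04)<.1)&(z>.06)&(z<.16)&(hsv[...,2]>150)&(hsv[...,1]<40)
m=cv2.erode(m.astype(np.uint8),np.ones((7,7)))>0
cc,n,sd=plane(P[m]);print('n',n.round(4),'tilt',np.degrees(np.arccos(n[2])),'yaw',np.degrees(np.arctan2(-n[1],-n[0])),sd,m.sum())
mm=(abs((P-cc)@n)<.004)&(abs(x-.59)<.12)&(abs(y-.04)<.14)&(z>.05)
mm=cv2.morphologyEx(mm.astype(np.uint8),cv2.MORPH_OPEN,np.ones((5,5)))>0
ey=np.cross([0,0,1],-n*[1,1,0]);ey/=np.linalg.norm(ey);ex=np.cross(ey,n)
q=np.stack([(P[mm]-cc)@ex,(P[mm]-cc)@ey],1)*1000;rr=cv2.minAreaRect(q.astype(np.float32))
o=cc+ex*rr[0][0]/1e3+ey*rr[0][1]/1e3;print(rr,o.round(4));np.savez('/tmp/panel.npz',o=o,ex=ex,ey=ey,n=n)
T=np.stack([ex,-ey,-n],1);print('turn',(np.degrees(R.from_matrix(M.T@T).as_rotvec())/8).round(3))
g=o+n*.0266; print('target',g)
d=M.T@(g+n*.04-s['ee_pos'])/.04;print('shift to 40mm standoff now-frame',d.round(3),'in target frame',(T.T@(g+n*.04-s['ee_pos'])/.04).round(3))
```

```text
[0.46818662 0.05416628 0.22675042] [[ 0.994 -0.114  0.   ]
 [-0.114 -0.994  0.   ]
 [ 0.    -0.    -1.   ]] 14.7 0.019699327400726267 [ 0.13379145 -0.51513417 -2.30453055]
n [-0.3582  0.0425  0.9327] tilt 21.146839789895683 yaw -6.764941357897352 0.0006916746202146508 13382
((-2.533763885498047, -16.117095947265625), (113.84487915039062, 211.03184509277344), 0.15784867107868195) [0.5787 0.0391 0.0997]
turn [-0.007  2.642  0.03 ]
target [0.56920284 0.04018512 0.12452761]
shift to 40mm standoff now-frame [2.188 0.059 1.623] in target frame [1.455 0.05  2.303]
```

View pics/w5.png

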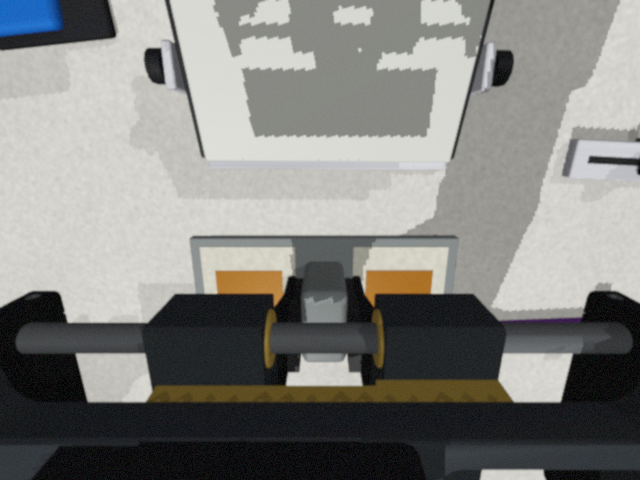

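The wrist view shows the carrier held straight (front edge at v=237). The panel's lower edge is at v≈160 and its upper edge is cut off. Measured from the lower edge, the panel centre comes out at (0.591, 0.038, 0.104), matching the other two views. Tilt is 21.1° and yaw −6.8°. Next I move to a 40 mm standoff.

Emit:
carry_out --pt "0.8 0.06 0 0 0 0.03" --pt "0.85 0 0 0 0 0" --pt "0.84 0 0 0 0 0" --pt "0 0 0 0 0.66 0" --pt "0 0 0 0 0.66 0" --pt "0 0 0 0 0.66 0" --pt "0 0 0 0 0.66 0" --pt "-0.27 0 0.7 0 0 0" --pt "-0.27 0 0.7 0 0 0" --pt "0 0 0 0 0 0" --pt "0 0 0 0 0 0" --pt "0 0 0 0 0 0"

```text
time: 16.2
ee_pos: [0.5677, 0.0394, 0.168]
eef_rot: [0.981, -0.059, 0.184, 0.011]
ft_force: [0.7, -0.7, -2.2]
width: 0.02
grip_force: 40.0
```

```bash
cat > chk.py <<'E'
from h import *
p=np.load('/tmp/panel.npz');ex,ey,n=p['ex'],p['ey'],p['n'];o=p['o']+ex*.0131
s=read_state();M=R.from_quat(s['eef_rot']).as_matrix();T=np.stack([ex,-ey,-n],1)
print('t',s['time'],'turn deg',np.degrees(R.from_matrix(M.T@T).as_rotvec()).round(2),'to go mm (tool)',(T.T@(o+n*.0266-s['ee_pos'])*1e3).round(2),'F tool',(M.T@s['ft_force']).round(2),'tq',s['torque'].round(2),s['width'],s['grip_force'])
E
python3 - <<'E'
from chk import *
for k in('side','scene'):
    c=cam(k);save(c,k+'1');P=cloud(c)
    if k=='side': # carrier plate points, 40mm above panel
        P[...,2]+=.0015
    else: P[...,2]-=.001
    q=(P-o)@np.stack([ex,ey,n],1)*1e3;hsv=cv2.cvtColor(c['pixels'],cv2.COLOR_RGB2HSV)
    m=(abs(q[...,0])<45)&(abs(q[...,1])<85)&(q[...,2]>35)&(q[...,2]<52)
    mm=cv2.morphologyEx(m.astype(np.uint8),cv2.MORPH_OPEN,np.ones((3,3)))>0
    w=q[mm];print(k,cv2.minAreaRect(w[:,:2].astype(np.float32)),len(w));cc,nn,sd=plane(w[(w[:,2]>40)&(w[:,2]<50)]);print(cc.round(1),np.degrees(nn[:2]).round(2),sd)
E
```

```text
t 16.2 turn deg [ 0.01 -0.09 -0.07] to go mm (tool) [-1.28 -0.96 41.08] F tool [-0.11  0.59  2.33] tq [0.11 0.55 0.02] 0.01995562566328146 39.99927883967757
side ((-5.307905197143555, 0.9681396484375), (146.3351287841797, 59.22642135620117), 86.40403747558594) 753
[-10.6   9.6  47.1] [-0.73  0.03] 1.6491884587717707
scene ((-0.8619747161865234, -1.7771224975585938), (146.9769287109375, 64.11466217041016), 88.67305755615234) 638
[ 5.5  7.8 47.5] [0.81 0.19] 1.4976808574910394
```

Emit:
carry_out --pt "-0.03 -0.02 0.25 0 0 0" --pt "0 0 0.25 0 0 0" --pt "0 0 0.2 0 0 0" --pt "0 0 0.15 0 0 0" --pt "0 0 0 0 0 0" --pt "0 0 0 0 0 0" --pt "0 0 0 0 0 0"

```text
time: 17.18
ee_pos: [0.5781, 0.0386, 0.1348]
eef_rot: [0.981, -0.059, 0.183, 0.011]
ft_force: [0.6, 0.3, -1.8]
width: 0.0201
grip_force: 40.0
```

```bash
python3 chk.py
```

```text
t 17.175 turn deg [ 0.03 -0.01 -0.07] to go mm (tool) [ 0.96 -0.53  6.27] F tool [-0.13 -0.38  1.84] tq [ 0.07  0.58 -0.02] 0.020079052246241867 39.999054092913866
```

Emit:
carry_out --pt "0 0 0.05 0 0 0" --pt "0 0 0.05 0 0 0" --pt "0 0 0 0 0 0" --pt "0 0 0 0 0 0"

```text
time: 17.68
ee_pos: [0.5794, 0.0384, 0.1306]
eef_rot: [0.981, -0.059, 0.183, 0.011]
ft_force: [-0.2, 0.1, -0.4]
width: 0.0195
grip_force: 40.0
```

```bash
python3 chk.py
```

```text
t 17.675 turn deg [ 0.03  0.03 -0.07] to go mm (tool) [ 1.23 -0.53  1.96] F tool [-0.34 -0.03  0.27] tq [ 0.12  0.54 -0.02] 0.019498245408511774 39.999173087999225
```

Emit:
carry_out --pt "0 0 0.04 0 0 0" --pt "0 0 0 0 0 0" --pt "0 0 0 0 0 0"

```text
time: 18.05
ee_pos: [0.58, 0.0383, 0.1291]
eef_rot: [0.981, -0.059, 0.183, 0.011]
ft_force: [0.6, 0.3, -1.6]
width: 0.0196
grip_force: 40.0
```

```bash
python3 chk.py
```

```text
t 18.05 turn deg [ 0.03  0.03 -0.07] to go mm (tool) [ 1.22 -0.61  0.35] F tool [-0.06 -0.34  1.65] tq [ 0.11  0.55 -0.  ] 0.019632695546465666 39.99918166548014
```

Emit:
carry_out --pt "0.03 -0.01 0.03 0 0 0" --pt "0 0 0 0 0 0" --pt "0 0 0 0 0 0"

```text
time: 18.42
ee_pos: [0.5815, 0.0385, 0.1285]
eef_rot: [0.981, -0.059, 0.183, 0.011]
ft_force: [-2.9, 0.8, 0.8]
width: 0.0196
grip_force: 40.0
```

```bash
python3 chk.py
```

```text
t 18.425 turn deg [ 0.04  0.03 -0.07] to go mm (tool) [ 0.08 -0.24 -0.8 ] F tool [-2.51 -0.45 -1.85] tq [-0.03  1.01 -0.08] 0.019592605675762632 39.99935992062092
```

Emit:
carry_out --pt "0 0 0.03 0 0 0" --pt "0 0 0 0 0 0" --pt "0 0 0 0 0 0"

```text
time: 18.8
ee_pos: [0.582, 0.0384, 0.1274]
eef_rot: [0.981, -0.059, 0.183, 0.011]
ft_force: [-4.2, -0.4, 2.3]
width: 0.0198
grip_force: 40.0
```

```bash
python3 chk.py
```

```text
t 18.8 turn deg [ 0.04  0.03 -0.07] to go mm (tool) [ 0.07 -0.23 -2.  ] F tool [-2.97  0.92 -3.62] tq [-0.13  1.18 -0.12] 0.01976499585323533 39.99947343952954
```

Run:
```python
from chk import *
im=[]
for k,off,b in(('side',-.0015,(180,170,160,160)),('scene',.001,(280,210,140,140))):
    c=cam(k);P=cloud(c);P[...,2]-=off
    q=(P-o)@np.stack([ex,ey,n],1)*1e3;hsv=cv2.cvtColor(c['pixels'],cv2.COLOR_RGB2HSV)
    org=(hsv[...,1]>140)&(hsv[...,0]<20)&(abs(q[...,0])<40)&(abs(q[...,1])<80)&(abs(q[...,2])<20)
    for sg in(-1,1):
        w=q[org&(q[...,1]*sg>0)];print(k,sg,len(w),w.mean(0).round(1))
    f=(np.abs(q[...,0])<68)&(abs(q[...,1])>76)&(abs(q[...,1])<100)&(abs(q[...,2])<8);print(' face z',np.median(q[f][:,2]))
    u,v,w_,h=b;im.append(cv2.resize(c['pixels'][v:v+h,u:u+w_,::-1],(400,400),interpolation=cv2.INTER_CUBIC))
cv2.imwrite('pics/fin.png',np.hstack(im))
s=read_state();print((M.T@s['ft_force']).round(2))
```

```text
t 18.8 turn deg [ 0.04  0.03 -0.07] to go mm (tool) [ 0.07 -0.23 -2.  ] F tool [-2.97  0.92 -3.62] tq [-0.13  1.18 -0.12] 0.01976499585323533 39.99947343952954
side -1 65 [ -2.9 -41.3   5.5]
side 1 88 [-1.3 41.7  5.2]
 face z -1.9460851105529082
scene -1 30 [  0.1 -39.5   5.5]
scene 1 33 [-0.2 39.5  5.4]
 face z -1.199238484794874
[-3.07  2.2  -4.5 ]
```

View pics/fin.png

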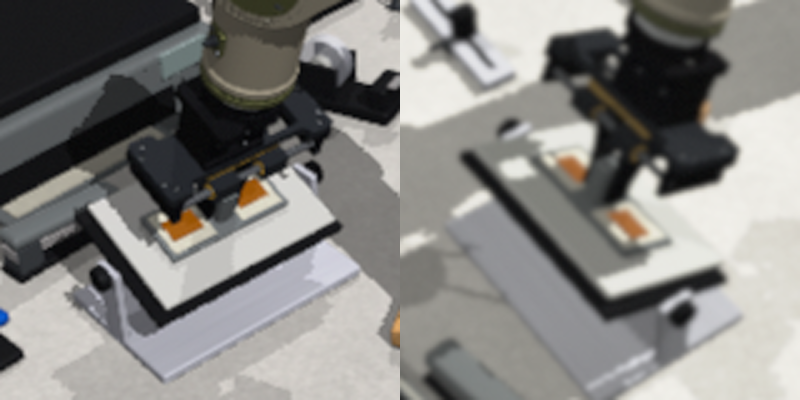

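Both crops show the carrier lying flush, level and centred. The slides are at ±40 mm, level with each other, and the face is down 1.2–1.9 mm. I'll let it settle, then hand in.

Emit:
carry_out --pt "0 0 0 0 0 0" --pt "0 0 0 0 0 0" --pt "0 0 0 0 0 0" --pt "0 0 0 0 0 0" --pt "0 0 0 0 0 0" --pt "0 0 0 0 0 0"

```text
time: 19.65
ee_pos: [0.582, 0.0384, 0.1273]
eef_rot: [0.981, -0.059, 0.183, 0.011]
ft_force: [-5.4, -0.6, 1.8]
width: 0.0199
grip_force: 40.0
```

Run:
```python
from chk import *
f=-(M.T@s['ft_force'])[2]
if 1.5<f<6: print(r.close_job())
```

```text
t 19.65 turn deg [ 0.04  0.03 -0.07] to go mm (tool) [ 0.08 -0.24 -2.08] F tool [-4.27  1.28 -3.56] tq [-0.14  1.22 -0.16] 0.019895419939965145 39.99957449734211
the job is handed in; nothing more can be done
None
```

The job is handed in: the dimmer is at the clip, within about 0.2 mm, and the carrier is still gripped and held flush, level and centred on the panel, pressing it down about 1–2 mm. It took just under 20 s of the 58 s allowed; the hand-in gave no verdict.

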